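# Set the grind and lock the collar

## Task

Set the coffee grinder: with a fingertip, push the collar's pointer arm round until it points straight at the marker pin with the ball on top. Then push the lock lever round until it is fully home against its stop block, leaving the pointer on the ball. Only push: do not take the arm or the lever between the fingers, and leave the cups, tools and other loose things where they stand.

Things in the scene. Friction and masses are not known exactly. Their poses are not given: they have to be found in the camera images.
- grinder: low coffee grinder, hopper taken off, fixed to the counter: terracotta-coloured body 240 mm (its x) by 360 mm (its y) by 180 mm tall with a flat black top plate. Origin: centre of its underside; z up; the top plate is at z = 180 mm; its x axis points away from the robot at yaw 0.
- collar_axis (a point): centre of the grind collar on the top plate, on the vertical axis it turns about: 60 mm from the grinder's origin along grinder +y. The collar is a metal knurled disc 80 mm across and 38 mm tall, with one arm. Axes as the grinder's.
- pointer_tip (a point): tip of the collar's one steel pointer arm: a straight bar 12 mm wide that sticks out of the disc from 40 to 85 mm from its axis, ends in a point and fills 10 to 28 mm above the top plate. This point: the tip, 85 mm from the axis, 19 mm above the plate. x axis: along the arm, outwards; z up.
- collar (a joint): angle of the grind collar, rad: 0 when its arm points along grinder +x, growing anticlockwise from above; range -1.75 to 1.75. It drags with friction (about 2 N pushed at 60 mm from the axis) and stays where it is left.
- marker_ball: the steel marker pin with a large ball on top: 24 mm ball, 46 mm tall over all. Fixed in one of four sockets round the collar, 105 mm from its axis. Origin: foot of the pin, on the top plate.
- lock_pivot (a point): vertical pivot of the lock lever, on the top plate: 75 mm towards -x and 125 mm towards -y from the grinder's origin. A small aluminium stop block, 16 mm square and 24 mm tall, is centred 75 mm from it towards grinder +x and 14 mm towards -y. Axes as the grinder's.
- lever_tip (a point): free end of the lock lever: a straight steel bar 12 mm wide that starts 14 mm from its pivot, fills 10 to 28 mm above the top plate and ends in a round button 18 mm across. This point: the end, 94 mm from the pivot, 19 mm above the plate. x axis: along the lever, outwards; z up.
- lock (a joint): angle of the lock lever, rad: 0 when home, locked (along grinder +x, against the stop block on its grinder -y side); open it is larger, growing anticlockwise from above, towards grinder +y; range 0 to 1.8. It drags with friction (about 1 N at 60 mm) and stays where it is left.
- pin_a: a plain thin steel marker pin without a ball, 12 mm across at the foot, 22 mm tall, fixed in another of the four sockets, which lie 105 mm from the collar's axis at -80, -40, 40 and 80 degrees of the collar's angle. Origin: its foot.
- pin_b: a plain thin steel marker pin without a ball, 12 mm across at the foot, 22 mm tall, fixed in another of the four sockets, which lie 105 mm from the collar's axis at -80, -40, 40 and 80 degrees of the collar's angle. Origin: its foot.
- pin_c: a plain thin steel marker pin without a ball, 12 mm across at the foot, 22 mm tall, fixed in another of the four sockets, which lie 105 mm from the collar's axis at -80, -40, 40 and 80 degrees of the collar's angle. Origin: its foot.
- shot_cup: small open steel shot cup, 50 mm across, 45 mm tall, loose on the grinder's top plate behind the collar (grinder -x, +y corner). Not part of the job. Origin: centre of its underside.
- weight: brass calibration weight with a small knob, 28 mm across, 40 mm tall, loose on the top plate in the grinder's +x, -y corner. Not part of the job. Origin: centre of its underside.
- tamper: steel tamper standing on the counter, 58 mm across, 88 mm tall. Not part of the job. Origin: centre of its underside.
- pitcher: steel milk pitcher with a handle, 84 mm across, 105 mm tall. Not part of the job. Origin: centre of its underside.
- cup: white ceramic mug with a handle, 84 mm across, 65 mm tall. Not part of the job. Origin: centre of its underside.
- portafilter: loose portafilter lying on the counter: steel basket 68 mm across, 28 mm tall, with a straight black handle to 170 mm from the basket's centre along its -x. Not part of the job. Origin: centre of its underside (of the basket).

How it is judged:
On the way, in this order (a step that is already met when the one before it is completed fails the run):
1. the pointer arm points at the ball-topped pin while the lock lever is still open (x of marker_ball in the frame of pointer_tip above 0 m and y of marker_ball in the frame of pointer_tip between -0.009 and 0.009 m and value of joint lock above 0.5 rad), for 0.2 s.
2. the lock lever is pushed home with the pointer still on the ball (x of marker_ball in the frame of pointer_tip above 0 m and y of marker_ball in the frame of pointer_tip between -0.009 and 0.009 m and value of joint lock below 0.1 rad), for 0.2 s.
At the end, for the whole second after the job is handed in: the line of the pointer arm passes within 9 mm of the centre of the ball-topped pin (about 5 degrees), the lock lever is within 0.1 rad of home, and both are at rest (all of step 2 and velocity of joint collar between -0.05 and 0.05 rad/s and velocity of joint lock between -0.05 and 0.05 rad/s); the robot touches nothing.
It fails at once if the pointer arm or the lock lever is taken between the fingers ((y of the grasp point in the frame of pointer_tip between -0.006 and 0.006 m and x of the grasp point in the frame of pointer_tip between -0.042 and 0.012 m and z of the grasp point in the frame of pointer_tip between -0.02 and 0.012 m) or (y of the grasp point in the frame of lever_tip between -0.006 and 0.006 m and x of the grasp point in the frame of lever_tip between -0.075 and 0.012 m and z of the grasp point in the frame of lever_tip between -0.02 and 0.012 m)).
It fails at once if a loose thing is lifted, carried or pushed more than 20 mm, or knocked over (distance of any of shot_cup, weight, tamper, pitcher, cup, portafilter from where it was at the start of the episode above 0.02 m or angle between any of shot_cup, weight, tamper, pitcher, cup, portafilter's own z axis and vertical above 0.5 rad).
It also fails if it takes over 51 s, if anything falls off the work surface, if the arm or the gripper's body presses on something with over 40 N, if the wrist force passes 120 N, or if a joint passes its speed limit or range.

## Robot

A 7-joint arm with a two-finger parallel gripper is mounted at the origin on the work surface. World frame = base frame: x ahead of the robot, y to its left, z up, the work surface at z = 0. Lengths are in m, angles in rad, forces in N, time in s.
With the tool pointing down it reaches from about 0.4 to 0.85 m from the base axis. Payload 10.4 kg.
Tool frame: the origin (TCP) lies midway between the tips of the shut fingers; the grasp point (between the pads) lies 19 mm behind it (r.grasp_offset is the distance from the TCP to the grasp point, in m); x points along the fingers, y is the direction in which the jaws open and shut, and the axes are right-handed (so a half turn about x gives the same grasp; the last joint's range is limited). The gripper opens to 87 mm and grips with 3 to 60 N. Pads are 19 mm wide; open, the fingers measure 117 mm over their backs; the gripper's body (75 mm by 190 mm) begins 51 mm behind the grasp point.
Start: joints at [-1.208, 0.332, -0.065, 1.46, 0.022, 1.35, -0.088], TCP at [0.235, 0.579, 0.223] pointing down, gripper open.
Joint ranges: [-2.6, 2.6], [-0.5, 2.12], [-1.47, 1.34], [0.16, 2.42], [-1.27, 4.41], [0.06, 2.06], [-2.6, 2.6]. Speed limits (rad/s): [2.22, 2.22, 2.79, 2.79, 3.14, 3.14, 3.14].

## Interface

Orientations are given as a unit quaternion [x, y, z, w].
In Python, from bench import r, vision, close_job gives the robot as it stands. The module is installed in compiled form; this text tells all that it offers.
- The arm moves only by the shell command python3 -m pendant 'ROWS' [OPENING] [FORCE]. ROWS is text: rows parted by semicolons, each of 6 numbers parted by spaces: the shift along the tool's x, y, z in units of 0.25 m (1.0 is 0.25 m), then the turn, a rotation vector about the tool's x, y, z in units of 1.5 rad (1.0 is 1.5 rad). A call has 1 to 8 rows; each row is the pose to reach, as a shift and turn from the pose commanded when the call began, along the tool's axes at that moment; what a row does not reach only later rows make up. A row lasts 1/10 s, in which the tool goes at most 50 mm and 8.59 degrees, less where a joint would pass 70% of its speed; a pose out of reach is approached as far as the arm can. A call with a number of a shift or a turn outside -1 to 1 is refused whole. A call with a gripper value outside its range is refused whole. OPENING is the gripper command: -1 is shut, 1 is fully open, values between are in proportion, set as the call begins (- or left out, the last holds). The fingers move at their own pace and stop on an object; FORCE is the grip in N (left out, the last holds). Time passes only in rows, so rows that repeat a pose let the fingers close. It gives the time, the measured TCP pose, the force and the opening at its end, in the units of the state.
- r.read_state(): the state, without advancing time (a new reading comes with each control period).
- vision.camera(name): name is "scene" or "side" or "wrist"; returns (picture, depth): 420x560x3 uint8, blue, green, red; 420x560 float32, m along the optical axis (not along the pixel's ray), 0 where there is no reading.
- vision.get_calibration(name): a dict with "camera_matrix" (3x3 intrinsics, pixels), "k1" (the pictures are not rectified: a ray, as slopes to the right and down, at radius r is drawn at 1 + k1 r^2 times it, then the intrinsics apply), "rvec" (rotation vector, rad) and "tvec" (3), from world to camera coordinates, as OpenCV has them. Camera axes: x right, y down, z forward; pixel columns grow to the right and rows downward; lengths in m; the calibration is good to about 2 mm. A picture is of the moment at which its call begins: read the wrist's pose just before it. get_calibration takes no time and is no camera call; for the wrist camera it gives the pose at the moment of the call.
- close_job(): hands the job in, once; it reports no verdict.
The state is a dict: "time": time; "joint_positions": joint angles; "joint_vel": joint speeds; "joint_torque": joint torques, N m; "ee_pos": TCP position; "eef_rot": TCP orientation; "ft_force": force on the tool from outside, world axes, zero at the start; "torque": the same for the moment, N m; "width": finger opening in m.
Only numpy, scipy, OpenCV 4.12 (cv2) and the standard library are available. Lean on these libraries where they do the work, as an engineer would, in place of code of your own. Each camera call takes 0.05 s, during which the arm holds its last target. There are 200 camera calls.

## Working session

There is one attempt and no reset: what is moved stays moved. The work goes in short steps, Python scripts to look and compute and a shell command to move; the robot and the scene stay as the last step left them, time stands still between calls to the robot, and variables do not carry over. Pictures are saved under pics/ and viewed, about 8 in all and at most 12, crops included, and the job is handed in when it is done.

```bash
mkdir -p pics; cat > h.py <<'E'
import numpy as np, cv2
from bench import r, vision
def pts(cal,d):
    K=np.array(cal["camera_matrix"]);h,w=d.shape
    u,v=np.meshgrid(np.arange(w),np.arange(h))
    uv=np.stack([u,v],-1).reshape(-1,1,2).astype(np.float64)
    n=cv2.undistortPoints(uv,K,np.array([cal["k1"],0,0,0.])).reshape(h,w,2)
    P=np.dstack([n*d[...,None],d])
    R=cv2.Rodrigues(np.array(cal["rvec"],float))[0];t=np.array(cal["tvec"],float).ravel()
    return (P-t)@R, n, R, t
def plane(cal,u,v,z):
    K=np.array(cal["camera_matrix"])
    n=cv2.undistortPoints(np.array([[[u,v]]],float),K,np.array([cal["k1"],0,0,0.])).ravel()
    R=cv2.Rodrigues(np.array(cal["rvec"],float))[0];t=np.array(cal["tvec"],float).ravel()
    c=-R.T@t; d=R.T@np.array([*n,1]); return c+d*(z-c[2])/d[2]
E
python3 - <<'E'
from h import *
print(r.read_state())
for n in("scene","side"):
    p,d=vision.camera(n);c=vision.get_calibration(n)
    cv2.imwrite(f"pics/{n}0.png",p);np.savez(f"{n}0.npz",p=p,d=d)
    P,_,R,t=pts(c,d);print(n,-R.T@t,R[2])
    ok=(d>0)&(abs(P[...,2]-.18)<.006);q=P[ok][:,:2].astype(np.float32)
    print(ok.sum(),cv2.minAreaRect(q))
E
```

```text
{'time': 0.0, 'joint_positions': array([-1.20762218,  0.33287143, -0.064716  ,  1.46093719,  0.02159284,
        1.34988443, -0.08849381]), 'joint_vel': array([ 0.00187272, -0.00030768,  0.00077644, -0.00070714, -0.00038541,
        0.00049393,  0.00049717]), 'joint_torque': array([-2.37741142e-04, -6.23250389e+01,  2.43807840e-02, -3.89919841e+01,
       -6.14746870e-02,  3.94115585e-02,  1.32527384e-04]), 'ee_pos': array([0.23502309, 0.57871603, 0.22175622]), 'eef_rot': array([ 0.13504265,  0.69407298, -0.13602423,  0.69391901]), 'ft_force': array([ 0.59515371,  0.01657155, -0.1168817 ]), 'torque': array([ 0.0182659 , -0.05343569, -0.02454109]), 'width': 0.08703068132907041}
scene [1.21608348 0.6948747  0.85837676] [-0.54877175 -0.57570037 -0.60615068]
9179 ((-0.14632576704025269, -0.5661427974700928), (2.6862704753875732, 1.9311466217041016), 89.35047149658203)
side [ 0.20298206 -0.62265137  0.98953199] [ 0.32708507  0.5440242  -0.77269206]
9490 ((0.945443868637085, 0.6266376972198486), (1.7165628671646118, 1.8042770624160767), 80.33731079101562)
```

View pics/scene0.png

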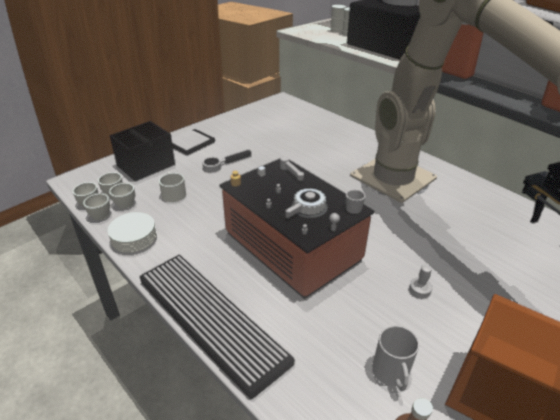

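View pics/side0.png

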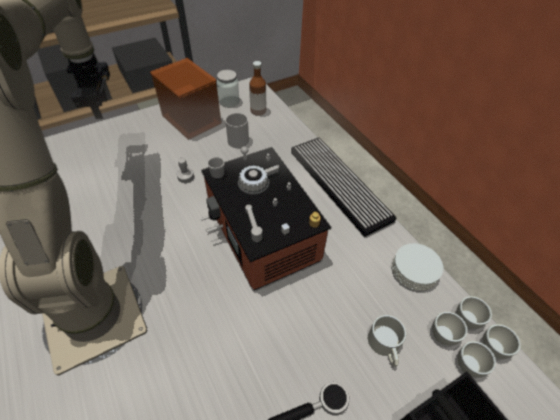

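The scene and side views show the grinder mid-table. The ball pin is at scene (334,217), in the +80° socket next to the shot cup. The pointer sits near 0°, at scene (290,211). The lever pivot is at side (256,235) with its end at (250,208), and the stop block is at side (285,229).

```bash
python3 - <<'E'
from h import *
allP=[]
for n,box in(("scene",(200,160,390,300)),("side",(190,140,340,290))):
    z=np.load(f"{n}0.npz");p,d=z["p"],z["d"];c=vision.get_calibration(n)
    P,*_=pts(c,d);m=np.zeros(d.shape,bool);x0,y0,x1,y1=box;m[y0:y1,x0:x1]=1
    dark=p.max(2)<60
    ok=m&(d>0)&(abs(P[...,2]-.18)<.012)
    q=P[ok&dark];print(n,ok.sum(),np.median(q[:,2]))
    # rays on plane z=.18 for dark mask largest component, filled
    k=(m&dark&(abs(P[...,2]-.18)<.03)).astype(np.uint8)
    k=cv2.morphologyEx(k,cv2.MORPH_OPEN,np.ones((2,2)))
    cs=max(cv2.findContours(k,0,2)[0],key=cv2.contourArea)
    hull=cv2.convexHull(cs).reshape(-1,2)
    W=np.array([plane(c,u,v,.18)[:2] for u,v in hull],np.float32)
    print(n,cv2.minAreaRect(W))
    x0,y0,x1,y1=(x0+10,y0-5,x1-10,y1-20)
    cv2.imwrite(f"pics/{n}c.png",cv2.resize(p[y0:y1,x0:x1],None,fx=4.4,fy=4.4,interpolation=cv2.INTER_CUBIC));print((x0,y0))
E
```

```text
scene 6199 0.1787097118247444
scene ((0.5428084135055542, 0.03891474008560181), (0.3475547730922699, 0.23607087135314941), 87.02142333984375)
(210, 155)
side 7170 0.1791613662793466
side ((0.528885006904602, 0.008567675948143005), (0.3541732430458069, 0.23965486884117126), 87.23177337646484)
(200, 135)
```

View pics/scenec.png

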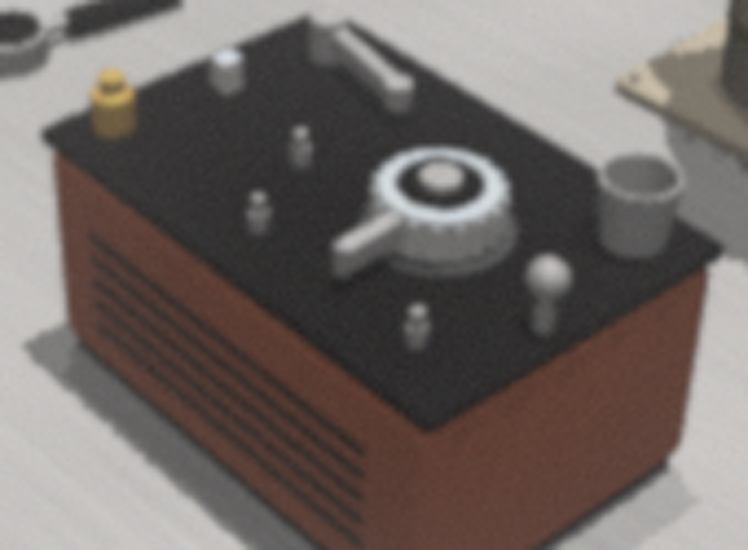

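View pics/sidec.png

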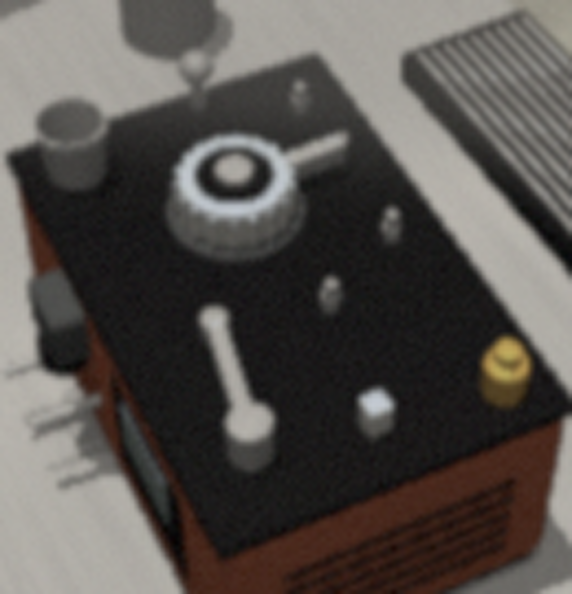

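The crops show these, all in crop pixels:

| Item | Scene crop | Side crop |
|---|---|---|
| Ball | (549,275) | (195,67) |
| Pointer tip | (337,243) | (348,137) |
| Lever button | (398,82) | (213,315) |
| Plate corners | clear | clear |

I'll triangulate from these.

```bash
python3 - <<'E'
from h import *
cs={n:vision.get_calibration(n) for n in("scene","side")}
F=dict(c_pm=((45,133),(572,402),.18),c_pp=((430,432),(318,55),.18),c_mp=((722,250),(12,155),.18),c_mm=((312,15),(222,552),.18),
ball=((549,275),(195,67),.214),ptr=((337,243),(348,137),.208),lev=((398,82),(213,315),.208),knob=((440,172),(234,164),.225),
p80=((301,128),(331,281),.202),p40=((259,196),(392,210),.202),pp40=((418,310),(300,84),.202),stop=((228,56),(376,402),.204),weight=((112,75),(508,347),.22),cuprim=((641,178),(72,122),.225))
W={}
for k,(a,b,z) in F.items():
    A=plane(cs["scene"],a[0]/4.4-.39+210,a[1]/4.4-.39+155,z);B=plane(cs["side"],b[0]/4.4-.39+200,b[1]/4.4-.39+135,z)
    # two-view: linear closest point
    M=np.zeros((3,3));v=np.zeros(3)
    for c,q in((cs["scene"],A),(cs["side"],B)):
        R=cv2.Rodrigues(np.array(c["rvec"],float))[0];o=-R.T@np.array(c["tvec"],float).ravel();d=q-o;d/=np.linalg.norm(d);Q=np.eye(3)-np.outer(d,d);M+=Q;v+=Q@o
    T=np.linalg.solve(M,v);W[k]=(A+B)/2
    print(k,A[:2].round(4),B[:2].round(4),T.round(4))
# corner fit
loc=dict(c_pm=(.12,-.18),c_pp=(.12,.18),c_mp=(-.12,.18),c_mm=(-.12,-.18))
L=np.array(list(loc.values()));Q=np.array([W[k][:2] for k in loc])
qc=Q.mean(0);a=L;b=Q-qc
yaw=np.arctan2((a[:,0]*b[:,1]-a[:,1]*b[:,0]).sum(),(a*b).sum());c,s=np.cos(yaw),np.sin(yaw);R2=np.array([[c,-s],[s,c]])
print("grinder",qc,"yaw",yaw,np.linalg.norm(b-a@R2.T,axis=1))
for k in F: print(k,((W[k][:2]-qc)@R2).round(4))
col=qc+R2@[0,.06];lp=qc+R2@[-.075,-.125];print("collar",col,"lock",lp)
for k,o in(("ball",col),("ptr",col),("p80",col),("p40",col),("pp40",col),("lev",lp)):
    d=(W[k][:2]-o)@R2;print(k,np.hypot(*d),np.degrees(np.arctan2(d[1],d[0])))
E
```

```text
c_pm [ 0.6469 -0.1513] [ 0.6403 -0.1609] [ 0.6428 -0.1578  0.1749]
c_pp [0.6673 0.203 ] [0.6585 0.1874] [0.6621 0.1966 0.172 ]
c_mp [0.4321 0.211 ] [0.4266 0.1975] [0.4272 0.2059 0.1737]
c_mm [ 0.4256 -0.1435] [ 0.4074 -0.153 ] [ 0.4125 -0.1514  0.1722]
ball [0.5586 0.1849] [0.5595 0.1828] [0.5591 0.1842 0.2135]
ptr [0.6172 0.0811] [0.6205 0.0784] [0.6191 0.08   0.2079]
lev [ 0.4747 -0.0129] [ 0.4721 -0.0167] [ 0.4726 -0.0151  0.2061]
knob [0.5439 0.0887] [0.5351 0.0765] [0.5376 0.0825 0.2187]
p80 [ 0.548  -0.0227] [ 0.5507 -0.0227] [ 0.5497 -0.0224  0.2027]
p40 [0.6138 0.0125] [0.6151 0.0115] [0.6145 0.0121 0.202 ]
pp40 [0.6209 0.1478] [0.6207 0.1451] [0.6207 0.1466 0.201 ]
stop [ 0.5281 -0.1126] [ 0.5267 -0.119 ] [ 0.5267 -0.1164  0.2015]
weight [ 0.6118 -0.1246] [ 0.6088 -0.1317] [ 0.6096 -0.1292  0.2169]
cuprim [0.4639 0.1702] [0.4602 0.1617] [0.4608 0.1667 0.2212]
grinder [0.53809121 0.02379574] yaw -0.04293576008021292 [0.00839526 0.00428065 0.00568062 0.00656215]
c_pm [ 0.1131 -0.1752]
c_pp [0.1173 0.1766]
c_mp [-0.1164  0.1756]
c_mm [-0.1141 -0.1771]
ball [0.0141 0.1608]
ptr [0.0783 0.0594]
lev [-0.063  -0.0414]
knob [-0.0011  0.0588]
p80 [ 0.0133 -0.0459]
p40 [ 0.0768 -0.0085]
pp40 [0.0773 0.1261]
stop [-0.0047 -0.1399]
weight [ 0.0787 -0.1487]
cuprim [-0.0821  0.1387]
collar [0.54066657 0.08374045] lock [ 0.45779501 -0.09786987]
ball 0.10178217474333329 82.06034524886854
ptr 0.07831111947972402 -0.45496601213640614
p80 0.10677641614218451 -82.85764302471996
p40 0.102900545738484 -41.736163993258465
pp40 0.10172433844686031 40.50907555083198
lev 0.08449164749645464 81.827607203169
```

Fitting the three plain pins plus the ball to the known sockets gives a better pose:

| Quantity | Value |
|---|---|
| Collar axis | (0.537, 0.082) |
| Yaw | -0.046 rad |
| Pointer angle | about +1° |
| Ball angle | 80° |
| Lock pivot | (0.454, -0.099) |
| Lever angle | about 80° |

Next I shut the fingers, rise and travel over.

```bash
python3 -m pendant '-0.5 0 0 0 0 0;-0.5 0 0 0 0 0;-0.5 0 0 0 0 0;-0.5 -0.47 0.72 -0.11 0 0;-0.5 -0.47 0.72 -0.11 0 0;-0.5 -0.47 0.72 -0.11 0 0;-0.5 -0.47 0.72 -0.11 0 0;-0.5 -0.47 0.72 -0.11 0 0' -1 10
cat > go.py <<'E'
import sys,numpy as np
from scipy.spatial.transform import Rotation as Ro
from bench import r
s=r.read_state();R=Ro.from_quat(s["eef_rot"])
print("t",round(s["time"],2),"pos",s["ee_pos"].round(4),"F",s["ft_force"].round(1),"w",round(s["width"],4))
print("axes",R.as_matrix().round(3).tolist())
Y=np.radians(float(sys.argv[1])) # wanted world dir of tool y
T=Ro.from_matrix(np.array([[0,0,-1],[np.cos(Y),np.sin(Y),0],np.cross([0,0,-1],[np.cos(Y),np.sin(Y),0])]).T)
print("turn",((R.inv()*T).as_rotvec()/1.5).round(3))
for w in sys.argv[2:]:
    p=np.array([float(v) for v in w.split(",")]);print(w,(R.inv().apply(p-s["ee_pos"])/.25).round(3))
E
python3 go.py 77.4 .602,.047,.30 .602,.047,.19
```

```text
time: 0.9
ee_pos: [0.3616, 0.3975, 0.3479]
eef_rot: [0.08, 0.702, -0.081, 0.703]
ft_force: [0.7, 0.2, 0.9]
width: 0.0314
t 0.9 pos [0.3616 0.3975 0.3479] F [0.7 0.2 0.9] w 0.0314
axes [[0.002, 0.226, 0.974], [-0.001, 0.974, -0.226], [-1.0, -0.0, 0.002]]
turn [-0.006  0.001  0.   ]
.602,.047,.30 [ 0.194 -1.148  1.254]
.602,.047,.19 [ 0.634 -1.148  1.253]
```

```bash
python3 -m pendant '0 -0.65 0.7 0 0 0;0 -0.65 0.7 0 0 0;0 -0.65 0.7 0 0 0;0 -0.65 0.7 0 0 0;0 -0.65 0.7 0 0 0;0 -0.65 0.7 0 0 0'
python3 -m pendant '0 -0.5 0.55 0 0 0;0 -0.5 0.55 0 0 0;0 -0.5 0.55 0 0 0;0 -0.5 0.55 0 0 0;0 -0.5 0.55 0 0 0;0 -0.5 0.55 0 0 0'
python3 go.py 77.4 .602,.047,.25 .602,.047,.19
python3 - <<'E'
from h import *
p,d=vision.camera("wrist");cv2.imwrite("pics/w1.png",p)
E
```

```text
time: 1.5
ee_pos: [0.4956, 0.2001, 0.3474]
eef_rot: [0.08, 0.702, -0.082, 0.703]
ft_force: [0.3, -0.1, 0.0]
width: 0.0006
time: 2.1
ee_pos: [0.5997, 0.054, 0.3468]
eef_rot: [0.078, 0.703, -0.078, 0.702]
ft_force: [-0.2, 0.1, 0.5]
width: 0.0004
t 2.1 pos [0.5997 0.054  0.3468] F [-0.2  0.1  0.5] w 0.0004
axes [[-0.001, 0.22, 0.976], [0.0, 0.976, -0.22], [-1.0, -0.0, -0.001]]
turn [-0.001 -0.001  0.   ]
.602,.047,.25 [ 0.387 -0.025  0.015]
.602,.047,.19 [ 0.627 -0.025  0.016]
```

View pics/w1.png

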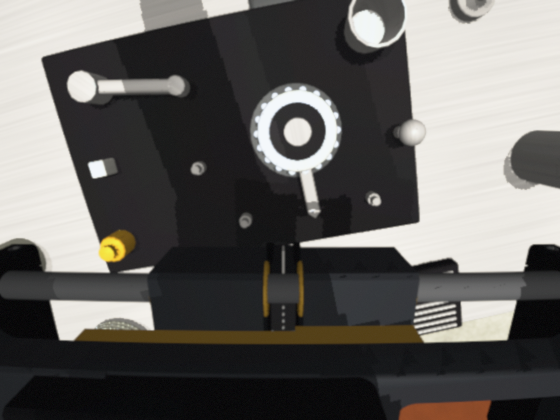

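The wrist view shows the pointer tip at (316,212), the ball at (412,131), the plain pins at (198,165), (245,218) and (375,197), and the lever from (83,87) to (178,86). I'll cross-check these positions, then descend.

```bash
python3 - <<'E'
from h import *
c=vision.get_calibration("wrist")
for k,u,v,z in(("p80",198,165,.202),("p40",245,218,.202),("pp40",375,197,.202),("ball",412,131,.214),("ptr",317,214,.208),("lev",178,86,.208),("piv",83,87,.21),("col",296,130,.218)):print(k,plane(c,u,v,z).round(4))
E
python3 -m pendant '0.2 -0.025 0.015 0 0 0;0.4 -0.025 0.015 0 0 0;0.55 -0.025 0.015 0 0 0;0.63 -0.025 0.015 0 0 0;0.63 -0.025 0.015 0 0 0'
python3 go.py 77.4 .6035,.065,.19
```

```text
p80 [ 0.5455 -0.017   0.202 ]
p40 [0.6071 0.0143 0.202 ]
pp40 [0.614  0.1455 0.202 ]
ball [0.557  0.1849 0.214 ]
ptr [0.6169 0.0856 0.208 ]
lev [ 0.4727 -0.0133  0.208 ]
piv [ 0.4529 -0.0985  0.21  ]
col [0.5338 0.0816 0.218 ]
time: 2.65
ee_pos: [0.5997, 0.0488, 0.187]
eef_rot: [0.077, 0.705, -0.077, 0.701]
ft_force: [-0.7, 1.3, 0.3]
width: 0.0002
t 2.65 pos [0.5997 0.0488 0.187 ] F [-0.7  1.3  0.3] w 0.0002
axes [[-0.005, 0.216, 0.976], [-0.0, 0.976, -0.216], [-1.0, -0.001, -0.005]]
turn [ 0.001 -0.004  0.001]
.6035,.065,.19 [-0.012  0.067  0.001]
```

```bash
cat > path.py <<'E'
import sys,numpy as np
from scipy.spatial.transform import Rotation as Ro
from bench import r
# cx cy rad side tooly_deg z angles...
cx,cy,rad,side,z=map(float,sys.argv[1:6]);s=r.read_state();R=Ro.from_quat(s["eef_rot"]);M=R.as_matrix()
print("pos",s["ee_pos"].round(4))
for t in sys.argv[6:]:
    a=np.radians(float(t));u=np.array([np.cos(a),np.sin(a),0]);n=np.array([-np.sin(a),np.cos(a),0])
    e=.015*abs(M[:,1]@n)+.0095*abs(M[:,2]@n)+.006
    p=np.array([cx,cy,z])+rad*u-side*e*n
    p[2]=z
    print(t,p.round(4),(R.inv().apply(p-s["ee_pos"])/.25).round(3))
E
python3 path.py .537 .0824 .063 1 .188 -5 2 9 16 23 30 37 44 51 58 63 68 72
```

```text
pos [0.5997 0.0488 0.187 ]
-5 [0.5978 0.0549 0.188 ] [-0.004  0.022 -0.012]
2 [0.6008 0.0617 0.188 ] [-0.004  0.051 -0.007]
9 [0.6029 0.0691 0.188 ] [-0.004  0.082 -0.005]
16 [0.6041 0.077  0.188 ] [-0.004  0.114 -0.007]
23 [0.6043 0.0852 0.188 ] [-0.004  0.146 -0.014]
30 [0.6033 0.0936 0.188 ] [-0.004  0.178 -0.025]
37 [0.6011 0.102  0.188 ] [-0.004  0.209 -0.04 ]
44 [0.5977 0.1102 0.188 ] [-0.004  0.238 -0.061]
51 [0.5931 0.118  0.188 ] [-0.004  0.265 -0.085]
58 [0.5873 0.1252 0.188 ] [-0.004  0.288 -0.114]
63 [0.5825 0.1299 0.188 ] [-0.004  0.302 -0.137]
68 [0.5772 0.1341 0.188 ] [-0.004  0.314 -0.162]
72 [0.5725 0.1371 0.188 ] [-0.003  0.321 -0.182]
```

```bash
python3 -m pendant '-0.004 0.02 -0.012 0 0 0;-0.004 0.05 -0.007 0 0 0;-0.004 0.08 -0.005 0 0 0;-0.004 0.114 -0.007 0 0 0;-0.004 0.146 -0.014 0 0 0;-0.004 0.178 -0.025 0 0 0;-0.004 0.209 -0.04 0 0 0;-0.004 0.209 -0.04 0 0 0'
python3 path.py .537 .0824 .063 1 .188 37 44 51 58 63 68 72 77
python3 - <<'E'
from h import *
p,d=vision.camera("side");np.savez("s1.npz",p=p);p1=vision.camera("scene")[0]
a=cv2.resize(p[145:245,195:305],None,fx=4,fy=4,interpolation=2);b=cv2.resize(p1[155:255,270:370],None,fx=4,fy=4,interpolation=2)
cv2.imwrite("pics/m1.png",np.hstack([a,b]))
E
```

```text
time: 3.45
ee_pos: [0.6033, 0.102, 0.1909]
eef_rot: [0.078, 0.703, -0.077, 0.703]
ft_force: [-0.3, 0.1, -0.2]
width: 0.0006
pos [0.6033 0.102  0.1909]
37 [0.6011 0.102  0.188 ] [ 0.012 -0.002 -0.009]
44 [0.5977 0.1102 0.188 ] [ 0.012  0.027 -0.029]
51 [0.5931 0.118  0.188 ] [ 0.012  0.054 -0.054]
58 [0.5873 0.1253 0.188 ] [ 0.012  0.077 -0.083]
63 [0.5825 0.1299 0.188 ] [ 0.012  0.091 -0.106]
68 [0.5771 0.1341 0.188 ] [ 0.012  0.103 -0.13 ]
72 [0.5725 0.1371 0.188 ] [ 0.012  0.11  -0.151]
77 [0.5664 0.1403 0.188 ] [ 0.012  0.117 -0.177]
```

View pics/m1.png

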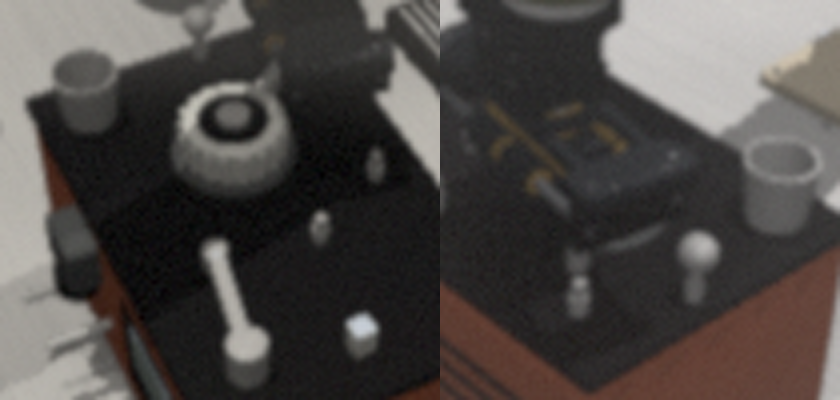

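The pointer is following the fingertip: in the left half it now leaves the collar at about (265,80), past its start angle. I'll carry on to just short of the ball, back off, rise and check with the wrist camera.

```bash
python3 -m pendant '0.012 0.027 -0.029 0 0 0;0.012 0.054 -0.054 0 0 0;0.012 0.077 -0.083 0 0 0;0.012 0.091 -0.106 0 0 0;0.012 0.103 -0.13 0 0 0;0.012 0.11 -0.151 0 0 0;0.012 0.11 -0.151 0 0 0'
python3 path.py .537 .0824 .063 1 .188 72 77
python3 -m pendant '0 0 0.06 0 0 0;-0.2 0 0.1 0 0 0;-0.4 -0.1 0.2 0 0 0;-0.6 -0.1 0.3 0 0 0;-0.6 -0.1 0.3 0 0 0;-0.6 -0.1 0.3 0 0 0'
python3 - <<'E'
from h import *
c=vision.get_calibration("wrist");p,d=vision.camera("wrist");cv2.imwrite("pics/w2.png",p);np.savez("w2.npz",p=p,K=c["camera_matrix"],k1=c["k1"],rv=c["rvec"],tv=c["tvec"])
E
```

```text
time: 4.25
ee_pos: [0.5721, 0.136, 0.1881]
eef_rot: [0.078, 0.703, -0.077, 0.703]
ft_force: [0.4, 1.4, -0.6]
width: 0.0005
pos [0.5721 0.136  0.1881]
72 [0.5725 0.1371 0.188 ] [0.    0.005 0.001]
77 [0.5664 0.1403 0.188 ] [ 0.     0.012 -0.026]
time: 4.85
ee_pos: [0.642, 0.0936, 0.3405]
eef_rot: [0.079, 0.701, -0.078, 0.704]
ft_force: [0.6, -0.2, -0.1]
width: 0.0005
```

View pics/w2.png

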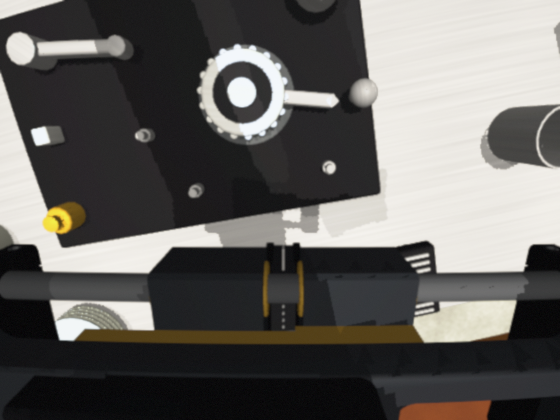

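The pointer now runs from (288,96) to its tip at (338,100), nearly at the ball at (363,93). I'll work out the angle that is left.

```bash
python3 - <<'E'
from h import *
z=np.load("w2.npz");c=dict(camera_matrix=z["K"],k1=float(z["k1"]),rvec=z["rv"],tvec=z["tv"])
g={k:plane(c,u,v,h) for k,u,v,h in(("tip",338,100,.208),("root",290,96,.208),("ball",363,93,.214),("col",242,92,.222),("coltop",242,91,.218),("p80",145,134,.202),("p40",196,189,.202),("pp40",330,166,.202),("lev",117,46,.208))}
for k in g:print(k,g[k].round(4))
# collar from sockets in this view
L=np.array([[.105*np.cos(np.radians(a)),.105*np.sin(np.radians(a))] for a in(-80,-40,40,80)])
Q=np.array([g[k][:2] for k in("p80","p40","pp40","ball")])
A=cv2.estimateAffinePartial2D(L,Q)[0];print(A, np.linalg.norm(L@A[:,:2].T+A[:,2]-Q,axis=1))
for o in(A[:,2],g["col"][:2]):
    f=lambda a,b:np.degrees(np.arctan2(*(b-a)[::-1]))
    print(o,"tip",f(o,g["tip"][:2]),"ball",f(o,g["ball"][:2]),"bar",f(g["root"][:2],g["tip"][:2]))
E
python3 go.py 77.4
```

```text
tip [0.5599 0.1621 0.208 ]
root [0.5475 0.1215 0.208 ]
ball [0.559  0.1832 0.214 ]
col [0.5367 0.0825 0.222 ]
coltop [0.5354 0.0824 0.218 ]
p80 [ 0.5493 -0.0167  0.202 ]
p40 [0.61   0.0152 0.202 ]
pp40 [0.6166 0.1451 0.202 ]
lev [ 0.4726 -0.015   0.208 ]
[[ 0.96394138  0.04791819  0.53617323]
 [-0.04791819  0.96394138  0.08407731]] [0.00056023 0.00050227 0.00035054 0.00047892]
[0.53617323 0.08407731] tip 73.06655147991655 ball 77.02269040135849 bar 73.02024260584777
[0.53665805 0.08254484] tip 73.69557011763804 ball 77.47629595442602 bar 73.02024260584777
t 4.9 pos [0.641  0.0942 0.3384] F [ 0.7  0.9 -0.2] w 0.0008
axes [[0.001, 0.219, 0.976], [0.001, 0.976, -0.219], [-1.0, 0.001, 0.001]]
turn [-0.001  0.001 -0.001]
```

About 4° remain, so I go back in behind the arm and push to the equivalent of 76°.

```bash
python3 go.py 77.4 .592,.131,.25 .589,.132,.188 .573,.1365,.188 .570,.138,.188 .5675,.1393,.188 
```

```text
t 4.9 pos [0.641  0.0942 0.3384] F [ 0.7  0.9 -0.2] w 0.0008
axes [[0.001, 0.219, 0.976], [0.001, 0.976, -0.219], [-1.0, 0.001, 0.001]]
turn [-0.001  0.001 -0.001]
.592,.131,.25 [ 0.353  0.1   -0.224]
.589,.132,.188 [ 0.601  0.101 -0.237]
.573,.1365,.188 [ 0.601  0.105 -0.303]
.570,.138,.188 [ 0.601  0.108 -0.316]
.5675,.1393,.188 [ 0.601  0.111 -0.327]
```

```bash
python3 -m pendant '0.2 0.1 -0.22 0 0 0;0.35 0.1 -0.225 0 0 0;0.48 0.1 -0.235 0 0 0;0.6 0.1 -0.237 0 0 0;0.6 0.105 -0.29 0 0 0;0.6 0.107 -0.305 0 0 0;0.6 0.111 -0.327 0 0 0;0.6 0.111 -0.327 0 0 0'
python3 go.py 77.4
python3 -m pendant '0 0 0.06 0 0 0;-0.2 0 0.1 0 0 0;-0.4 -0.1 0.2 0 0 0;-0.6 -0.1 0.3 0 0 0;-0.6 -0.1 0.3 0 0 0;-0.6 -0.1 0.3 0 0 0'
python3 - <<'E'
from h import *
c=vision.get_calibration("wrist");p,d=vision.camera("wrist");cv2.imwrite("pics/w3.png",cv2.resize(p[40:200,180:420],None,fx=3,fy=3,interpolation=2));np.savez("w3.npz",p=p,K=c["camera_matrix"],k1=c["k1"],rv=c["rvec"],tv=c["tvec"])
E
```

```text
time: 5.7
ee_pos: [0.5663, 0.1396, 0.1882]
eef_rot: [0.078, 0.703, -0.077, 0.703]
ft_force: [0.1, 0.3, 0.6]
width: 0.0006
t 5.7 pos [0.5663 0.1396 0.1882] F [0.1 0.3 0.6] w 0.0006
axes [[-0.0, 0.218, 0.976], [0.001, 0.976, -0.218], [-1.0, 0.001, -0.0]]
turn [-0. -0. -0.]
time: 6.3
ee_pos: [0.6362, 0.0974, 0.3408]
eef_rot: [0.079, 0.701, -0.078, 0.704]
ft_force: [0.1, 0.4, -0.3]
width: 0.0004
```

View pics/w3.png

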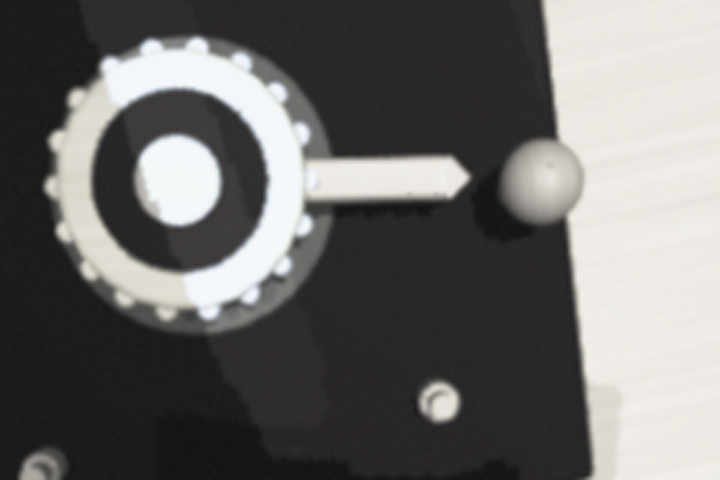

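The pointer is in line with the ball: knob (178,180), tip (470,177), ball (542,181) in the crop, so within about 1–2°. Next is the lever.

```bash
python3 go.py 77.4 .438,-.031,.34 .438,-.031,.25 .438,-.031,.188; python3 path.py .4537 -.099 .065 -1 .188 84 77 -2 -3
```

```text
t 6.35 pos [0.6352 0.098  0.3386] F [-0.2  0.7 -1.4] w 0.0003
axes [[0.001, 0.22, 0.976], [0.0, 0.976, -0.22], [-1.0, 0.001, 0.001]]
turn [-0.001  0.001 -0.   ]
.438,-.031,.34 [-0.007 -0.677 -0.656]
.438,-.031,.25 [ 0.353 -0.677 -0.656]
.438,-.031,.188 [ 0.601 -0.677 -0.657]
pos [0.6352 0.098  0.3386]
84 [ 0.4434 -0.0326  0.188 ] [ 0.601 -0.678 -0.634]
77 [ 0.4531 -0.0322  0.188 ] [ 0.601 -0.668 -0.597]
-2 [ 0.5194 -0.0788  0.188 ] [ 0.602 -0.792 -0.297]
-3 [ 0.5198 -0.08    0.188 ] [ 0.602 -0.797 -0.295]
```

```bash
python3 -m pendant '0 -0.68 -0.66 0 0 0;0 -0.68 -0.66 0 0 0;0 -0.68 -0.66 0 0 0;0 -0.68 -0.66 0 0 0;0 -0.68 -0.66 0 0 0;0 -0.68 -0.66 0 0 0'
python3 -m pendant '0.2 0 0 0 0 0;0.4 0 0 0 0 0;0.5 0 0 0 0 0;0.6 0 0 0 0 0;0.6 0 0 0 0 0'
python3 path.py .4537 -.099 .065 -1 .188 80 72 64 56 48 40 32 24 16 8 3 0 -2.6 -4
```

```text
time: 6.95
ee_pos: [0.433, -0.0339, 0.3377]
eef_rot: [0.08, 0.703, -0.078, 0.703]
ft_force: [1.3, -0.1, -0.6]
width: 0.0003
time: 7.45
ee_pos: [0.4337, -0.0308, 0.1843]
eef_rot: [0.077, 0.705, -0.078, 0.701]
ft_force: [-0.4, -0.5, 0.5]
width: 0.0003
pos [ 0.4337 -0.0308  0.1843]
80 [ 0.4491 -0.0322  0.188 ] [-0.015  0.008  0.061]
72 [ 0.4577 -0.032   0.188 ] [-0.016  0.017  0.095]
64 [ 0.4654 -0.0324  0.188 ] [-0.016  0.022  0.125]
56 [ 0.4732 -0.0337  0.188 ] [-0.016  0.023  0.157]
48 [ 0.4811 -0.0362  0.188 ] [-0.016  0.02   0.19 ]
40 [ 0.4889 -0.0399  0.188 ] [-0.016  0.013  0.223]
32 [ 0.4964 -0.0448  0.188 ] [-0.017  0.     0.257]
24 [ 0.5034 -0.0509  0.188 ] [-0.017 -0.018  0.29 ]
16 [ 0.5096 -0.0583  0.188 ] [-0.017 -0.041  0.32 ]
8 [ 0.5148 -0.0668  0.188 ] [-0.017 -0.07   0.348]
3 [ 0.5174 -0.0726  0.188 ] [-0.017 -0.09   0.363]
0 [ 0.5187 -0.0763  0.188 ] [-0.017 -0.103  0.371]
-2.6 [ 0.5197 -0.0796  0.188 ] [-0.017 -0.115  0.378]
-4 [ 0.5201 -0.0813  0.188 ] [-0.017 -0.122  0.381]
```

```bash
python3 -m pendant '-0.016 0.008 0.06 0 0 0;-0.016 0.017 0.095 0 0 0;-0.016 0.022 0.125 0 0 0;-0.016 0.023 0.157 0 0 0;-0.016 0.02 0.19 0 0 0;-0.016 0.013 0.223 0 0 0;-0.016 0 0.257 0 0 0;-0.016 -0.018 0.29 0 0 0'
python3 path.py .4537 -.099 .065 -1 .188  24 16 8 3 0 -2.6 -4 -6
```

```text
time: 8.25
ee_pos: [0.5068, -0.0521, 0.192]
eef_rot: [0.078, 0.703, -0.078, 0.703]
ft_force: [-1.8, 0.8, 0.1]
width: 0.0006
pos [ 0.5068 -0.0521  0.192 ]
24 [ 0.5034 -0.0509  0.188 ] [ 0.016  0.002 -0.014]
16 [ 0.5096 -0.0583  0.188 ] [ 0.016 -0.022  0.017]
8 [ 0.5148 -0.0668  0.188 ] [ 0.016 -0.05   0.044]
3 [ 0.5174 -0.0726  0.188 ] [ 0.016 -0.071  0.06 ]
0 [ 0.5187 -0.0763  0.188 ] [ 0.016 -0.084  0.068]
-2.6 [ 0.5197 -0.0795  0.188 ] [ 0.016 -0.096  0.074]
-4 [ 0.5201 -0.0813  0.188 ] [ 0.016 -0.103  0.078]
-6 [ 0.5206 -0.0839  0.188 ] [ 0.016 -0.112  0.082]
```

```bash
python3 -m pendant '0.005 -0.022 0.017 0 0 0;0.005 -0.05 0.044 0 0 0;0.005 -0.071 0.06 0 0 0;0.005 -0.084 0.067 0 0 0;0.005 -0.096 0.072 0 0 0;0.005 -0.103 0.074 0 0 0;0.005 -0.103 0.074 0 0 0'
python3 path.py .4537 -.099 .065 -1 .188 -2.6 -4 -6
```

```text
time: 8.95
ee_pos: [0.5186, -0.0812, 0.1908]
eef_rot: [0.078, 0.703, -0.078, 0.703]
ft_force: [-0.8, -0.3, -0.7]
width: 0.0007
pos [ 0.5186 -0.0812  0.1908]
-2.6 [ 0.5197 -0.0795  0.188 ] [0.011 0.008 0.003]
-4 [ 0.5201 -0.0813  0.188 ] [0.011 0.001 0.006]
-6 [ 0.5206 -0.0839  0.188 ] [ 0.011 -0.009  0.011]
```

No contact force from the stop yet, so I push on gently in 1–2 mm steps.

```bash
for i in 1; do python3 -m pendant '0 -0.006 0.001 0 0 0;0 -0.012 0.001 0 0 0;0 -0.012 0.001 0 0 0'; done; python3 -m pendant '0 -0.006 0.001 0 0 0;0 -0.012 0.001 0 0 0;0 -0.012 0.001 0 0 0'
```

```text
time: 9.25
ee_pos: [0.5182, -0.084, 0.1909]
eef_rot: [0.078, 0.703, -0.078, 0.703]
ft_force: [-0.7, 1.3, 0.4]
width: 0.0006
time: 9.55
ee_pos: [0.5179, -0.0864, 0.1909]
eef_rot: [0.078, 0.703, -0.077, 0.703]
ft_force: [1.8, 3.2, 0.7]
width: 0.0003
```

```bash
python3 -m pendant '0 -0.006 0 0 0 0;0 -0.012 0 0 0 0;0 -0.012 0 0 0 0;0 -0.012 0 0 0 0'
```

```text
time: 9.95
ee_pos: [0.5179, -0.0868, 0.1909]
eef_rot: [0.078, 0.703, -0.076, 0.703]
ft_force: [3.9, 10.8, -1.0]
width: 0.0001
```

The fingertip stalled and the force rose to about 11 N, so the lever is against its stop. I back off, rise and look.

```bash
python3 -m pendant '0 0.06 0 0 0 0;-0.1 0.08 0 0 0 0;-0.3 0.08 0 0 0 0;-0.5 0.08 0.1 0 0 0;-0.65 0.08 0.3 0 0 0;-0.65 0.08 0.4 0 0 0;-0.65 0.08 0.4 0 0 0;-0.65 0.08 0.4 0 0 0'
python3 - <<'E'
from h import *
c=vision.get_calibration("wrist");p,d=vision.camera("wrist");cv2.imwrite("pics/w4.png",p);np.savez("w4.npz",p=p,K=c["camera_matrix"],k1=c["k1"],rv=c["rvec"],tv=c["tvec"])
E
```

```text
time: 10.75
ee_pos: [0.6191, -0.0926, 0.3519]
eef_rot: [0.078, 0.704, -0.079, 0.702]
ft_force: [-0.4, -0.5, 1.0]
width: 0.0003
```

View pics/w4.png

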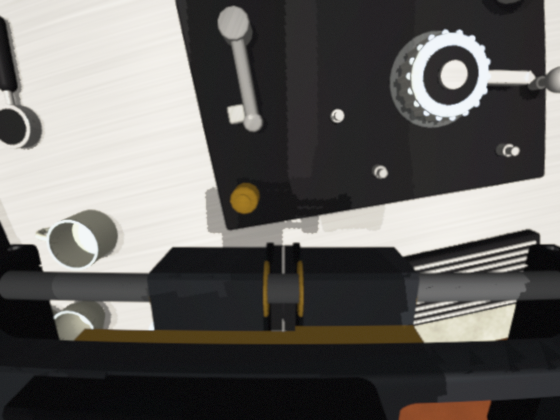

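The lever (pivot (235,22), button (253,122)) lies against the stop block at (236,114). The pointer ((490,77) to (533,76)) still lines up with the ball at (555,79). One last numeric check before handing in.

```bash
python3 - <<'E'
from h import *
from bench import close_job
f=lambda a,b:np.degrees(np.arctan2(*(b-a)[:2][::-1]))
def L(n):
    z=np.load(n);return dict(camera_matrix=z["K"],k1=float(z["k1"]),rvec=z["rv"],tvec=z["tv"])
c=L("w3.npz");g=lambda x,y,h:plane(c,x/3-.33+180,y/3-.33+40,h)
o,t,b=g(178,180,.222),g(470,177,.208),g(542,181,.214);print("pointer",f(o,t),"ball",f(o,b), "bar",f(g(320,180,.208),t))
c=L("w4.npz");print("lever rel",f(plane(c,238,45,.208),plane(c,253,122,.208))+2.6)
print("root-tip",f(plane(c,490,77,.208),plane(c,533,76,.208)))
print(r.read_state()["ft_force"].round(1)); close_job()
E
```

```text
pointer 78.65290845844373 ball 77.62306533075622 bar 78.62160374071992
lever rel 0.13412056277120588
root-tip 80.72791312082235
[-0.3 -0.   0.6]
the job is handed in; nothing more can be done
```

The pointer arm is set on the ball-topped pin, the lock lever is home against its stop block, and the job is handed in. Both were only pushed, with the shut fingertips. It took about 11 s of the 51 s allowed.

- **Pointer:** before I moved to the lever, the arm's line read 78.6–78.7° and the ball 77.6°. That is about 1° off, or roughly 2 mm at the pin, against the 9 mm allowed.
- **Lever:** the fingertip stalled at the stop with the force rising to about 11 N. After backing off, the lever measured 0.1° from home.
- **Check that disagreed:** a coarser reading from the last picture, where the pointer was near the image edge, put it at 80.7°. That is about 3° off, which would still be inside the limit. I trusted the earlier close-up because nothing touched the collar in between.
- **Loose things:** the ones in the last picture looked undisturbed, but I did not measure their positions. The arm was clear of everything when I handed in.

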